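# Clip and align a controller's access cover, then hold it on its seal

## Task

The access cover on top of the grey light controller is only resting on its sprung seal: first snap the steel spring clip on the controller's right side over the rim of the cover, then turn the black wing stud clockwise until its white line is in line with the two white marks on the cover, so that the cross pin under it can drop into its slot. Then press the stud side of the cover down flush against the frame and finish while holding it pressed there, with the clip still on and the stud not turned any further, because I want to go round the seam with a feeler gauge before it is locked. Leave the plug gauge, the stopwatch and the steel bush standing where they are.

Things in the scene. Friction and masses are not known exactly. Their poses are not given: they have to be found in the camera images.
- controller: Grey light controller, heavy, does not move. 134 (x) x 164 (y) mm, frame top 60 mm high. Origin: centre of its underside; z up, +x its front with sockets and knob, toward the robot, +y the side with the spring clip, -y the side with the wing stud. The clip's bracket stands 19 mm out of the +y wall, 41 mm high.
- cover: Dark blue-grey access cover, 112 (x) x 172 (y) mm, 3 mm plate, axes along the controller's when closed. Origin: centre of its underside, 61.5 mm above the worktop when closed. Open, its stud side stands 7 mm proud and its clip side 2.5 mm. A sprung pin lifts the stud side again when not held; holding it flush takes about 7 N at press_spot.
- clip (a joint): Angle of the spring clip on its hinge, rad: 0.5 to 0.85 at the start (leaning outward, away from the cover), about -0.04 when snapped on; stop at -0.10. It stays where it is left. It rubs over the rim between 0.3 and 0.05 and needs about 8 N pushed inward on its back there; the hook is sprung and drops behind the bead.
- clip_hinge (a point): Middle of the clip's hinge pin, 36 mm above the worktop, 95 mm from the controller's centre on its +y side; the pin runs along the controller's x. Axes turn with the clip: z from the pin up the strap to its top, y out of its back, away from the controller when closed.
- clip_back (a point): Point on the outer face (back) of the clip's steel strap, the place to push, 26 mm from the hinge pin. Strap 40 mm wide along x, its top with a small finger tab 38 mm from the pin. Axes as clip_hinge; push toward the controller along its -y. Closed: about 62 mm above the worktop, 97 mm from the controller's centre.
- clip_edge_lift (a joint): How far the cover's clip-side edge stands off the frame on the seal, m: 0.0025 loose, 0 when the clip holds it down.
- wing_stud (a joint): Angle of the wing stud, rad, counter-clockwise seen from above: 0 when wing and cross pin are in line with the slot (along the controller's x, between the white marks), 0.75 to 1.45 at the start. The pin passes the slot within about 0.25 of 0. Friction 0.04 N m; it stays where it is left.
- wing_grip (a point): Middle of the black wing to be pinched: 34 mm long (x), 9.5 mm thick (y), 17 mm high (z), point at half height, 12.8 mm above the cover's top face; the wing's lower end is 4 mm above the cover. Axes turn with the stud; z is the stud's axis. On the cover 50 mm from its centre toward -y.
- cover_rock (a joint): Rocking angle of the cover about its clip-side edge, rad: 0 flat, about 0.05 when clipped but with the stud side up. Out of line, the cross pin stops it at about 0.04.
- press_spot (a point): Bare spot on the cover's top face beside the stud, toward the front: 38 mm from the cover's middle line toward +x, 56 mm toward -y. Room for closed fingers between it, the wing (aligned: 21 mm away) and the cover's front edge (18 mm). Axes as the cover.
- plug_gauge: Steel plug gauge standing on end, 20 mm across, 100 mm high, origin at its foot. Bystander.
- stop_watch: Round white stopwatch lying flat, 66 x 58 x 18 mm, origin under its middle. Bystander.
- bush_sample: Turned steel bush with a flange, 34 mm across, 30 mm high, origin under its middle. Bystander.

How it is judged:
On the way, in this order (a step that is already met when the one before it is completed fails the run):
1. the clip's hook has snapped over the cover's rim and holds that edge down on the frame (value of joint clip below 0.05 rad and value of joint clip_edge_lift below 0.0012 m), for 0.2 s.
2. the wing stud is in line with its slot, the clip still on (all of step 1 and value of joint wing_stud between -0.28 and 0.28 rad), for 0.2 s.
At the end, for the whole second after the job is handed in: Clip snapped on (angle below 0.05 rad) with its edge within 1.2 mm of the frame, wing stud within 0.28 rad of its slot, cover flat within 0.01 rad (1.6 mm at the stud-side edge) and the fingers still bearing on the cover or its stud with more than 3 N, all through the last second (all of step 2 and value of joint cover_rock below 0.01 rad and contact force between the fingers and cover above 3 N); the arm keeps its last pose, push and grip.
It fails at once if the plug gauge is shoved or tipped (distance of plug_gauge from where it was at the start of the episode above 0.025 m or angle between plug_gauge's own z axis and vertical above 0.4 rad).
It fails at once if the stopwatch is shoved or tipped (distance of stop_watch from where it was at the start of the episode above 0.025 m or angle between stop_watch's own z axis and vertical above 0.4 rad).
It fails at once if the bush is shoved or tipped (distance of bush_sample from where it was at the start of the episode above 0.025 m or angle between bush_sample's own z axis and vertical above 0.4 rad).
It also fails if it takes over 48 s, if anything falls off the work surface, if the arm or the gripper's body presses on something with over 40 N, if the wrist force passes 120 N, or if a joint passes its speed limit or range.

## Robot

A 7-joint arm with a two-finger parallel gripper is mounted at the origin on a cart in front of the work surface, level with it; the furniture and walls round the work are solid. World frame = base frame: x ahead of the robot, y to its left, z up, the work surface at z = 0. Lengths are in m, angles in rad, forces in N, time in s.
With the tool pointing down it reaches from about 0.35 to 0.9 m from the base axis. Payload 7.2 kg.
Tool frame: the origin (TCP) lies midway between the tips of the shut fingers; the grasp point (between the pads) lies 19 mm behind it; z points along the fingers, y is the line along which they close (so a half turn about z gives the same grasp; the last joint's range is limited). The gripper opens to 85 mm and grips with 20 to 120 N. Pads are 22 mm wide; open, the fingers measure 114 mm over their backs; the gripper's body (76 mm by 85 mm) begins 54 mm behind the grasp point. The pads swing forward as they close: fully open they stand 13 mm farther back than shut.
Start: joints at [1.12, 0.411, -0.013, 1.596, 0.006, 1.134, -0.082], TCP at [0.233, -0.58, 0.231] pointing down, gripper open.
Joint ranges: [-2.95, 2.95], [-0.29, 1.99], [-1.47, 1.44], [0.14, 2.54], [-1.03, 4.17], [0.13, 1.85], [-2.86, 2.86]. Speed limits (rad/s): [2.39, 2.39, 3.01, 3.01, 3.14, 3.14, 3.14].

## Interface

Orientations are given as a rotation vector (axis times angle).
In Python, from plant import robot, planner, optics, ticket gives the robot as it stands. The module is installed in compiled form; this text tells all that it offers. Calls block until the motion is done:
- robot.reach(position, orientation): joint-space move of the TCP to a pose.
- robot.line_to(position, vel=0.15, frame=None): straight line of the TCP; frame=None keeps the orientation; vel is the mean speed in m/s.
- robot.move_joints(angles): joint-space move.
- robot.command_gripper(opening, force=None): finger opening in m; force is the grip in N (None keeps the last); returns when the fingers have stopped.
- robot.dwell(seconds).
- planner.inverse_kinematics(position, orientation): joint angles nearest the present ones, or None.
- robot.get_obs(): the state.
- optics.camera(name): name is "scene" or "top"; returns a dict with "img" (480x640x3 uint8, red, green, blue), "range_z" (480x640 float32, m along the optical axis (not along the pixel's ray), 0 where there is no reading), "intrinsics" (3x3 intrinsics, pixels), "k1" (the pictures are not rectified: a ray, as slopes to the right and down, at radius r is drawn at 1 + k1 r^2 times it, then the intrinsics apply), "R" (3x3) and "t" (3): a world point X has camera coordinates R X + t. Camera axes: x right, y down, z forward; pixel columns grow to the right and rows downward; lengths in m; the calibration is good to about 2 mm. A picture is of the moment at which its call begins.
A pose or a line that the arm cannot do raises robot.Unreachable and nothing moves.
- ticket.sign_off(): hands the job in; it is judged then, once.
The state is a dict: "time_s": time; "q": joint angles; "qvel": joint speeds; "joint_efforts": joint torques, N m; "eef_pos": TCP position; "orientation": TCP orientation; "contact_force": force on the tool from outside, world axes, zero at the start; "moment": the same for the moment, N m; "gripper_width": finger opening in m; "gripper_force": force on a finger pad.
Only numpy, scipy, OpenCV 4.12 (cv2) and the standard library are available. Lean on these libraries where they do the work, as an engineer would, in place of code of your own. Each camera call takes 0.05 s, during which the arm holds its last target. There are 200 camera calls.

## Working session

There is one attempt and no reset: what is moved stays moved. The work goes in short steps, each a Python script; the robot and the scene stay as the last script left them, time stands still between calls to the robot, and variables do not carry over. Pictures are saved under pics/ and viewed, at most 10 in all, crops included, and the job is handed in when it is done.

```bash
mkdir -p pics; ls
python3 - <<'E'
from plant import robot, planner, optics, ticket
import cv2,numpy as np,pickle
o=robot.get_obs(); print({k:np.round(v,3) for k,v in o.items()})
for n in("scene","top"):
    c=optics.camera(n); pickle.dump(c,open(n+'.pkl','wb'))
    cv2.imwrite(f'pics/{n}0.png',c['img'][:,:,::-1]); print(n,c['intrinsics'],c['k1'],c['R'],c['t'],(-c['R'].T@c['t']))
E
```

```text
pics
{'time_s': np.float64(0.0), 'q': array([ 1.12 ,  0.412, -0.013,  1.597,  0.006,  1.134, -0.082]), 'qvel': array([ 0.001,  0.001, -0.   , -0.   ,  0.001, -0.   ,  0.001]), 'joint_efforts': array([ 1.0000e-03, -6.0062e+01,  6.8300e-01, -2.9941e+01,  1.4000e-02,
        1.1000e-02, -0.0000e+00]), 'eef_pos': array([ 0.233, -0.579,  0.23 ]), 'orientation': array([-3.083e+00, -5.970e-01,  1.000e-03]), 'contact_force': array([0.024, 0.479, 0.672]), 'moment': array([-0.017, -0.019, -0.023]), 'gripper_force': np.float64(0.0), 'gripper_width': np.float64(0.085)}
scene [[461.39536237   0.         316.748075  ]
 [  0.         461.39536237 241.58540485]
 [  0.           0.           1.        ]] -0.06043854577969835 [[-0.7580758  -0.65215771  0.00337687]
 [-0.49971603  0.57753313 -0.64555354]
 [ 0.41905246 -0.49106599 -0.76370755]] [0.30379152 0.34564953 0.77523919] [0.07815772 0.37918952 0.81416544]
top [[540.08705714   0.         323.29033609]
 [  0.         540.08705714 240.98145575]
 [  0.           0.           1.        ]] 0.05463585441215961 [[ 2.55100445e-02 -9.99672204e-01  2.17300609e-03]
 [-9.95639410e-01 -2.56021239e-02 -8.97033783e-02]
 [ 8.97296075e-02  1.24806666e-04 -9.95966155e-01]] [-0.10055234  0.47398984  1.06586324] [ 0.37884857 -0.08851726  1.10430071]
```

View pics/top0.png

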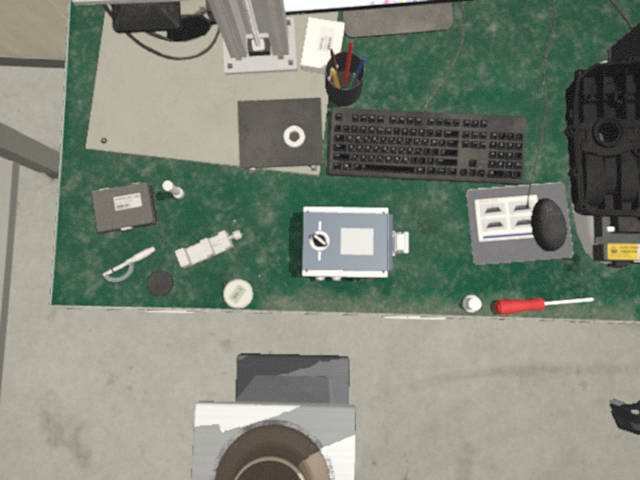

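View pics/scene0.png

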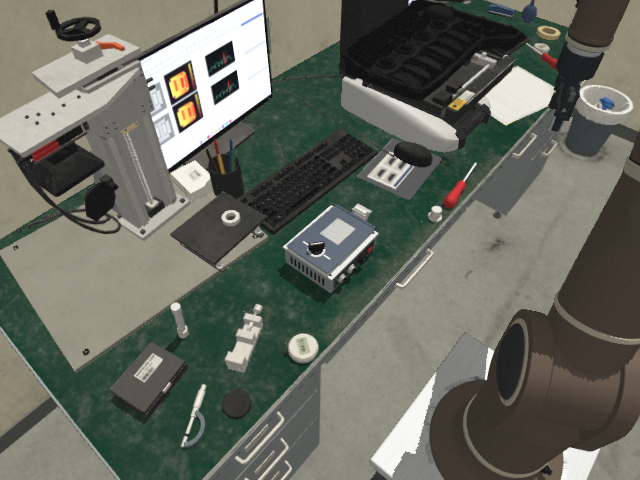

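The top view shows the controller at about (347,242), with its front facing the robot (image down). The clip is at (401,242) and the wing at (319,240). The bystanders are the plug gauge (173,189), stopwatch (237,293) and bush (472,303), all clear of the controller.

```bash
cat > h.py <<'E'
import numpy as np,cv2,pickle
def ray(c,uv):
    uv=np.atleast_2d(np.asarray(uv,float)); K=c['intrinsics']
    d=(uv-[K[0,2],K[1,2]])/[K[0,0],K[1,1]]; s=d.copy()
    for _ in range(10): s=d/(1+c['k1']*(s**2).sum(1,keepdims=True))
    return -c['R'].T@c['t'], np.c_[s,np.ones(len(s))]@c['R']
def onplane(c,uv,z):
    o,d=ray(c,uv); return o+d*((z-o[2])/d[:,2])[:,None]
def depthpt(c,uv):
    uv=np.atleast_2d(uv).astype(int); o,d=ray(c,uv); return o+d*c['range_z'][uv[:,1],uv[:,0]][:,None]
def tri(c1,u1,c2,u2):
    o1,d1=ray(c1,u1);o2,d2=ray(c2,u2);d1=d1[0];d2=d2[0]
    s=np.linalg.lstsq(np.c_[d1,-d2],o2-o1,rcond=None)[0]
    a,b=o1+s[0]*d1,o2+s[1]*d2; return (a+b)/2,np.linalg.norm(a-b)
E
python3 - <<'E'
from h import *
c=pickle.load(open('top.pkl','rb')); s=pickle.load(open('scene.pkl','rb'))
im=c['img']; hsv=cv2.cvtColor(im,cv2.COLOR_RGB2HSV)
for p in [(330,220),(380,260),(358,242),(305,210),(319,240),(402,242)]: print(p,im[p[1],p[0]],hsv[p[1],p[0]],depthpt(c,p).round(4))
m=np.zeros(im.shape[:2],np.uint8); m[190:290,290:420]=cv2.inRange(hsv,(95,40,60),(125,160,200))[190:290,290:420]
m=cv2.morphologyEx(m,cv2.MORPH_OPEN,np.ones((3,3)))
cs,_=cv2.findContours(m,cv2.RETR_EXTERNAL,cv2.CHAIN_APPROX_NONE)
q=max(cs,key=cv2.contourArea)[:,0]
P=onplane(c,q,0.069)[:,:2]; r=cv2.minAreaRect((P*1000).astype(np.float32)); print(r,cv2.boxPoints(r).round(1))
cv2.imwrite('pics/c1.png',np.vstack([cv2.resize(im[195:290,290:420],(780,570),interpolation=cv2.INTER_CUBIC)])[:,:,::-1])
cv2.imwrite('pics/c2.png',cv2.resize(s['img'][195:300,270:400],(743,600),interpolation=cv2.INTER_CUBIC)[:,:,::-1])
E
```

```text
(330, 220) [153 162 170] [104  26 170] [[ 0.513  -0.1003  0.0703]]
(380, 260) [162 172 176] [ 99  20 176] [[ 0.4384 -0.1983  0.0669]]
(358, 242) [240 237 231] [ 20  10 240] [[ 0.4718 -0.1552  0.0692]]
(305, 210) [251 250 243] [ 26   8 251] [[ 0.5325 -0.0512  0.061 ]]
(319, 240) [223 220 210] [ 23  15 223] [[ 0.4717 -0.0803  0.0915]]
(402, 242) [255 253 243] [ 25  12 255] [[ 0.474  -0.2396  0.0699]]Traceback (most recent call last):
  File "<stdin>", line 8, in <module>
ValueError: max() iterable argument is empty
```

```bash
cat > m.py <<'E'
from h import *
c=pickle.load(open('top.pkl','rb')); s=pickle.load(open('scene.pkl','rb'))
im=c['img']; hsv=cv2.cvtColor(im,cv2.COLOR_RGB2HSV)
m=np.zeros(im.shape[:2],np.uint8); m[190:290,290:420]=cv2.inRange(hsv,(88,14,120),(118,90,215))[190:290,290:420]
m=cv2.morphologyEx(m,cv2.MORPH_OPEN,np.ones((3,3)))
cs,_=cv2.findContours(m,cv2.RETR_EXTERNAL,cv2.CHAIN_APPROX_NONE)
q=max(cs,key=cv2.contourArea)[:,0]
P=onplane(c,q,0.069)[:,:2]; r=cv2.minAreaRect((P*1000).astype(np.float32)); print(r,cv2.boxPoints(r).round(1))
# wing points by depth: z 85..95 mm
ys,xs=np.mgrid[190:290,290:420]; uv=np.c_[xs.ravel(),ys.ravel()]; D=depthpt(c,uv)
w=D[(D[:,2]>.08)&(D[:,2]<.11)]; print('wing',len(w),w.mean(0),w.min(0),w.max(0)); 
e=np.linalg.eigh(np.cov(w[:,:2].T)); print(e[0]**.5*1000,e[1][:,1])
k=D[(D[:,1]<-.222)&(D[:,2]>.025)]; print('clip',len(k)); 
for y in np.arange(-.26,-.22,.004):
  t=k[(k[:,1]>=y)&(k[:,1]<y+.004)]
  if len(t): print(round(y,3),len(t),t[:,2].min().round(4),t[:,2].max().round(4),t[:,0].min().round(4),t[:,0].max().round(4))
f=D[(abs(D[:,2]-.0605)<.0025)]; print('frame',f.min(0),f.max(0))
cv2.imwrite('pics/c1.png',cv2.resize(im[195:290,290:420],(780,570),interpolation=cv2.INTER_CUBIC)[:,:,::-1])
cv2.imwrite('pics/c2.png',cv2.resize(s['img'][195:300,270:400],(743,600),interpolation=cv2.INTER_CUBIC)[:,:,::-1])
E
python3 m.py
```

```text
((473.48834228515625, -134.33612060546875), (110.20234680175781, 172.47637939453125), 0.7353246808052063) [[ 417.3  -48.8]
 [ 419.5 -221.3]
 [ 529.7 -219.9]
 [ 527.5  -47.4]]
wing 99 [ 0.47334382 -0.08132453  0.09121188] [ 0.46129959 -0.09553521  0.08057965] [ 0.48498511 -0.06678071  0.09750833]
[3.01524068 9.61622893] [0.61063504 0.79191215]
clip 341
-0.256 3 0.0642 0.0647 0.4612 0.4709
-0.252 40 0.0621 0.0698 0.4569 0.4942
-0.248 45 0.063 0.0728 0.4569 0.4941
-0.244 37 0.0601 0.073 0.4568 0.4939
-0.24 42 0.054 0.0757 0.4557 0.4946
-0.236 43 0.0469 0.0779 0.4555 0.4942
-0.232 46 0.0406 0.0786 0.4523 0.4947
-0.228 78 0.0373 0.0761 0.4505 0.5003
-0.224 7 0.0583 0.071 0.42 0.4908
frame [ 0.40704404 -0.24852179  0.05800524] [ 0.54196232 -0.04916338  0.06298625]
```

View pics/c1.png

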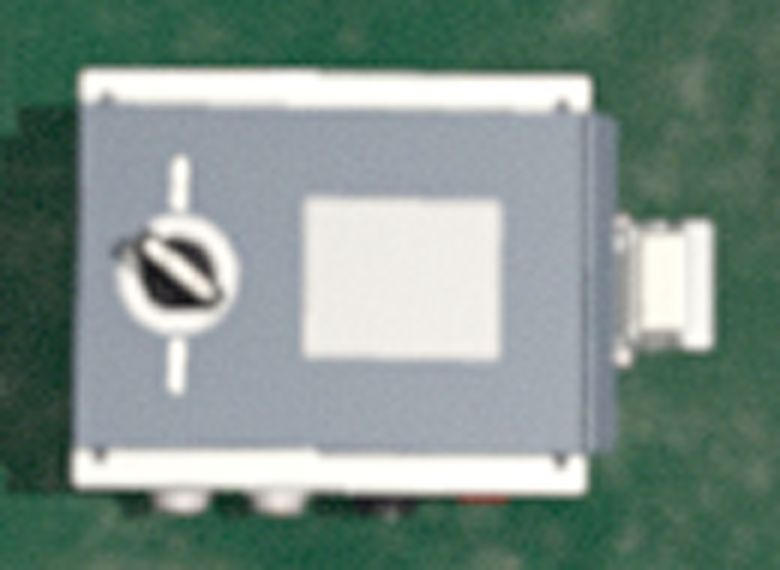

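View pics/c2.png

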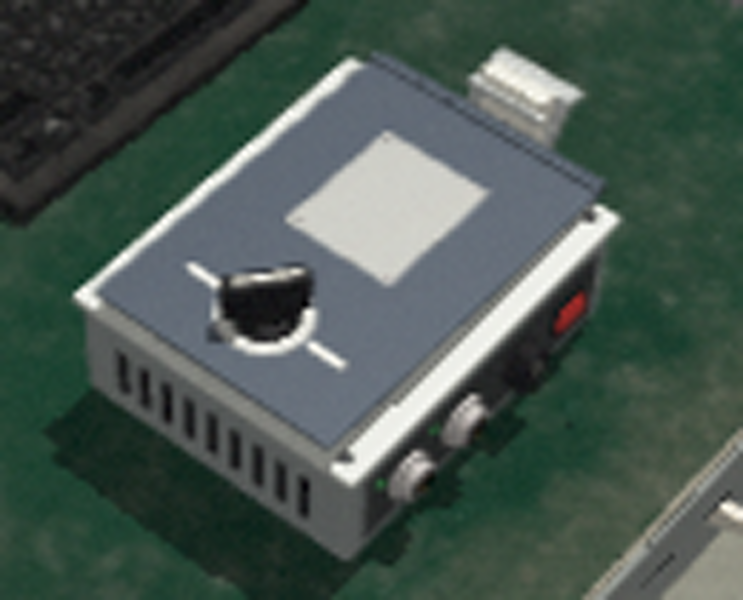

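Controller yaw is about 180.7°. The cover centre is at (0.4735, -0.1343), and the 110 x 172 mm I measured matches the 112 x 172 mm given. The wing reads about +0.9 rad. The clip strap is at x≈0.4755 with its top at y≈-0.255. I'll push the clip closed now.

```bash
cat > r.py <<'E'
from plant import robot, planner, optics, ticket
from h import *
def ori(deg):  # tool down, tool x at deg in world
    p=np.radians(deg)/2; v=-np.pi*np.array([np.cos(p),np.sin(p),0]); return v
def st(tag=''):
    o=robot.get_obs(); print(tag,round(float(o['time_s']),2),np.round(o['eef_pos'],4),'F',np.round(o['contact_force'],1),'w',round(float(o['gripper_width']),4),round(float(o['gripper_force']),1)); return o
def snap(n):
    c=optics.camera(n); pickle.dump(c,open(n+'.pkl','wb')); return c
E
python3 - <<'E'
from r import *
q=ori(90.7)
robot.command_gripper(0.0,30); st('shut')
robot.reach([0.4755,-0.31,0.16],q); st('above')
robot.line_to([0.4755,-0.305,0.056],vel=.15); o=st('low'); F0=o['contact_force'][1]
robot.line_to([0.4755,-0.272,0.056],vel=.1)
y=-0.272
while y<-0.236:
    y+=.003; robot.line_to([0.4755,y,0.056],vel=.04); o=st()
    if abs(o['contact_force'][1]-F0)>22: break
E
```

```text
shut 0.87 [ 0.2334 -0.5798  0.2314] F [-0.7  0.2 -0.3] w -0.0 0.0
above 2.25 [ 0.4747 -0.312   0.1602] F [-0.2 -0.2  0.4] w -0.0 0.0
low 3.09 [ 0.4759 -0.3055  0.0567] F [0.  0.  0.1] w -0.0005 0.0
 3.83 [ 0.4754 -0.2693  0.056 ] F [-0.1 -1.3  0.3] w 0.0002 0.0
 4.08 [ 0.4755 -0.2659  0.056 ] F [ 0.8  0.4 -0.5] w -0.0003 0.0
 4.33 [ 0.4755 -0.2628  0.056 ] F [ 0.7 -0.8  0.8] w -0.0001 0.0
 4.58 [ 0.4755 -0.2598  0.0561] F [-0.1 -0.3 -0.4] w 0.0001 0.0
 4.83 [ 0.4755 -0.2567  0.056 ] F [-0.1  0.6 -0.2] w -0.0002 0.0
 5.08 [ 0.4755 -0.2537  0.056 ] F [ 0.  -0.3  0.1] w 0.0002 0.0
 5.33 [ 0.4756 -0.2519  0.0563] F [-1.1 -5.5  3.6] w 0.0002 2.2
 5.58 [ 0.4757 -0.2502  0.0567] F [-1.5 -7.9  4.2] w 0.0001 4.0
 5.83 [ 0.4759 -0.2464  0.0567] F [ 0.  -5.7  6.1] w 0.0 2.7
 6.08 [ 0.4759 -0.2425  0.0564] F [-0.  -5.8  3.3] w 0.0002 2.3
 6.33 [ 0.4759 -0.2405  0.0565] F [ 0.1 -8.4  5.5] w 0.0003 3.7
 6.58 [ 0.4759 -0.2402  0.0567] F [ -0.5 -14.8   2.9] w 0.0001 7.5
```

Run:
```python
from r import *
for y in(-.233,-.230):
    robot.line_to([0.4755,y,0.056],vel=.04); o=st()
    if o['contact_force'][1]<-24: break
c=snap('top'); s=snap('scene')
robot.line_to([0.4755,-0.265,0.056],vel=.15); robot.line_to([0.4755,-0.27,0.17],vel=.25); st()
c=snap('top')
ys,xs=np.mgrid[190:290,380:420]; D=depthpt(c,np.c_[xs.ravel(),ys.ravel()])
k=D[(D[:,1]<-.216)&(D[:,2]>.02)&(D[:,2]<.1)&(abs(D[:,0]-.4755)<.03)]
for y in np.arange(-.26,-.215,.004):
  t=k[(k[:,1]>=y)&(k[:,1]<y+.004)]
  if len(t): print(round(y,3),len(t),t[:,2].min().round(4),t[:,2].max().round(4))
s=snap('scene')
a=cv2.resize(s['img'][190:290,280:400],(600,500),interpolation=cv2.INTER_CUBIC)
cv2.imwrite('pics/d.png',a[:,:,::-1])
```

```text
6.83 [ 0.4758 -0.2399  0.0568] F [  1.3 -22.7   0.8] w -0.0002 11.4
 7.08 [ 0.4758 -0.2396  0.0569] F [  1.4 -29.8  -2.4] w 0.0001 15.3
 8.17 [ 0.4755 -0.2687  0.1701] F [-0.2  0.2  0.5] w 0.0 0.0
-0.232 24 0.0391 0.0786
-0.228 62 0.0355 0.0789
-0.224 43 0.0505 0.0786
-0.22 66 0.0584 0.0786
```

View pics/d.png

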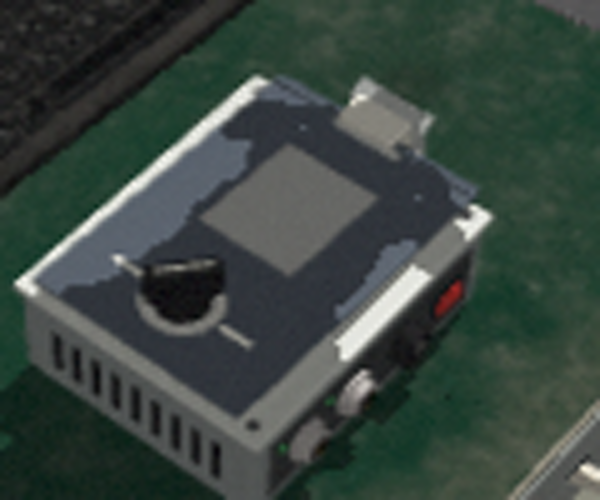

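The scene view shows the clip upright with its hook over the cover rim, at about (385,120) in the crop. The strap no longer leans out: its farthest point is now y=-0.232, where it was -0.255. Next I'll check the cover plane and refine the wing position.

Run:
```python
from r import *
robot.reach([0.4735,-0.20,0.25],ori(52)) if False else None
c=snap('top')
ys,xs=np.mgrid[190:290,290:420]; uv=np.c_[xs.ravel(),ys.ravel()]; D=depthpt(c,uv)
m=(abs(D[:,0]-.4735)<.05)&(D[:,1]>-.215)&(D[:,1]<-.052)&(abs(D[:,2]-.069)<.006)&(np.hypot(D[:,0]-.4735,D[:,1]+.083)>.022)
A=np.c_[D[m][:,1]+.2203,np.ones(m.sum())]; print('cover slope, z at clip edge',np.linalg.lstsq(A,D[m][:,2],rcond=None)[0])
for lo in(.078,.084,.088):
    w=D[(D[:,2]>lo)&(D[:,2]<.11)&(D[:,1]>-.11)&(abs(D[:,0]-.4735)<.03)]; print(lo,len(w),cv2.minAreaRect((w[:,:2]*1000).astype(np.float32)),w.mean(0))
print('line centre',onplane(c,(319.7,239.7),.0915),'marks centre',onplane(c,(319.7,195+275/6),.071))
```

```text
cover slope, z at clip edge [0.04088792 0.06507906]
0.078 104 ((479.2299499511719, -76.23069763183594), (48.17688751220703, 16.9993896484375), 38.50975036621094) [ 0.47369068 -0.081306    0.08966618]
0.084 92 ((473.8934326171875, -81.9082260131836), (32.7681884765625, 9.882207870483398), 51.08959197998047) [ 0.47338367 -0.08196211  0.09090733]
0.088 83 ((473.8179016113281, -81.84674072265625), (32.77006149291992, 9.136905670166016), 51.110252380371094) [ 0.47345504 -0.08180995  0.09140972]
line centre [[ 0.47234329 -0.08156936  0.0915    ]] marks centre [[ 0.47205007 -0.08148581  0.071     ]]
```

Clip on: the cover's top face at the clip edge is at 65.1 mm, against 64.5 mm closed, and the cover slopes up toward the stud as expected. The wing is centred at (0.4736, -0.0819), at 51.1° in the world frame.

Run:
```python
from r import *
p=[0.4736,-0.0819]
robot.reach([*p,0.16],ori(51.1)); robot.command_gripper(0.045); st('above')
robot.line_to([*p,0.0755],vel=.12); robot.dwell(.2); st('down')
robot.command_gripper(0.0,25); o=st('pinched')
if .006<o['gripper_width']<.014:
    for a in np.linspace(51.1,-0.5,9)[1:]:
        robot.line_to([*p,0.0755],vel=.05,frame=ori(a))
    robot.dwell(.2); o=st('turned'); print(o['orientation'],np.round(o['moment'],2))
    robot.command_gripper(0.045); robot.line_to([*p,0.16],vel=.2); st('up')
    robot.reach([.40,-.25,.2],ori(0.7)); robot.command_gripper(0.); st()
    c=snap('top'); ys,xs=np.mgrid[190:290,290:420]; D=depthpt(c,np.c_[xs.ravel(),ys.ravel()])
    w=D[(D[:,2]>.085)&(D[:,2]<.11)&(D[:,1]>-.11)&(abs(D[:,0]-.4735)<.03)]; print(len(w),cv2.minAreaRect((w[:,:2]*1000).astype(np.float32)),w.mean(0))
    cv2.imwrite('pics/e.png',cv2.resize(c['img'][195:290,290:420],(780,570),interpolation=cv2.INTER_CUBIC)[:,:,::-1])
```

```text
above 9.77 [ 0.4736 -0.0821  0.16  ] F [-0.1 -0.4 -0.3] w 0.0453 0.0
down 10.82 [ 0.4741 -0.082   0.0762] F [-0.6  1.   0.3] w 0.0452 0.0
pinched 11.23 [ 0.4736 -0.0813  0.0756] F [-1.2  2.4  3.4] w 0.009 31.0
turned 13.57 [ 0.473  -0.0804  0.0752] F [-1.9  7.4  1.7] w 0.0089 32.5
[-3.14010632e+00  6.99998916e-03  2.41514295e-03] [ 1.92  0.61 -0.02]
up 14.58 [ 0.4734 -0.082   0.1599] F [ 0.3 -0.1 -0.7] w 0.045 0.0
 15.86 [ 0.4002 -0.2497  0.1999] F [-0.6  0.5 -0.2] w 0.0002 0.0
90 ((473.9487609863281, -82.08184051513672), (34.11234664916992, 7.562942028045654), 1.4573701620101929) [ 0.47348509 -0.08202253  0.09163222]
```

Run:
```python
from r import *
p=[0.4355,-0.0762]
robot.reach([*p,0.12],ori(0.7)); robot.line_to([*p,0.08],vel=.1); o=st('pre'); z=.076
while z>.052:
    z-=.002; robot.line_to([*p,z],vel=.03); robot.dwell(.1); o=st(round(z,3))
    if o['contact_force'][2]>17: break
robot.dwell(.5); st('hold')
c=snap('top'); s=snap('scene')
ys,xs=np.mgrid[190:290,290:420]; D=depthpt(c,np.c_[xs.ravel(),ys.ravel()])
m=(abs(D[:,0]-.4735)<.05)&(D[:,1]>-.215)&(D[:,1]<-.052)&(abs(D[:,2]-.066)<.006)&(np.hypot(D[:,0]-.4735,D[:,1]+.083)>.022)
A=np.c_[D[m][:,1]+.2183,np.ones(m.sum())]; print(m.sum(),'slope, z clip edge',np.linalg.lstsq(A,D[m][:,2],rcond=None)[0])
a=cv2.resize(s['img'][190:290,270:400],(780,600),interpolation=cv2.INTER_CUBIC); cv2.imwrite('pics/f.png',a[:,:,::-1])
```

```text
pre 17.26 [ 0.4357 -0.077   0.0803] F [-0.2 -0.4 -0.8] w -0.0002 0.0
0.074 17.71 [ 0.4356 -0.0762  0.0741] F [-0.1 -0.1  0.4] w 0.0 0.0
0.072 18.06 [ 0.4355 -0.0762  0.072 ] F [ 0.2 -0.2  0.7] w 0.0001 0.0
0.07 18.41 [ 0.4357 -0.0762  0.0702] F [0.1 0.2 2.9] w -0.0003 1.6
0.068 18.76 [ 0.4357 -0.0761  0.0681] F [-0.8  1.4  4.5] w -0.0001 2.2
0.066 19.11 [ 0.4357 -0.076   0.0661] F [-0.7  1.8  4.8] w 0.0004 2.8
0.064 19.46 [ 0.4357 -0.076   0.0642] F [-0.2  0.7  6.9] w 0.0001 3.5
0.062 19.81 [ 0.4358 -0.076   0.0632] F [-4.5  2.7 21.9] w 0.0001 11.0
hold 20.31 [ 0.4358 -0.076   0.0632] F [-4.6  2.6 22. ] w -0.0001 10.9
1593 slope, z clip edge [-0.0069926  0.0653331]
```

View pics/f.png

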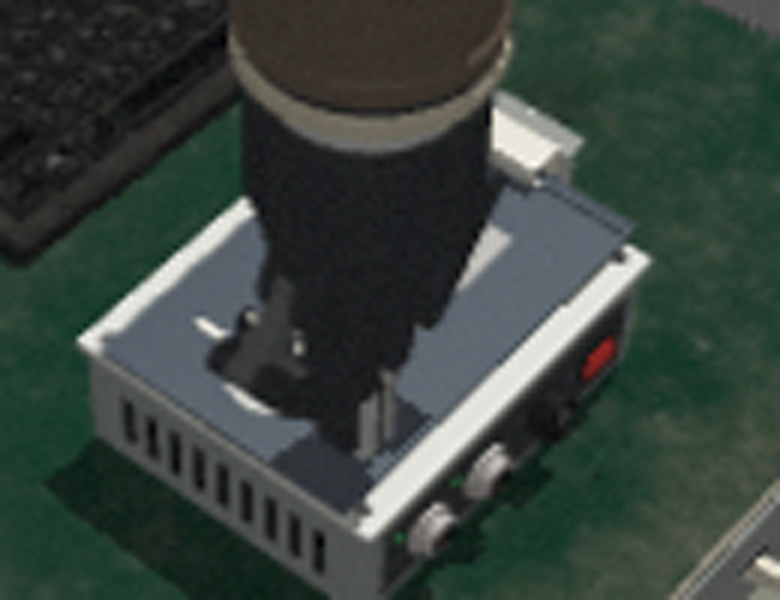

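View pics/e.png

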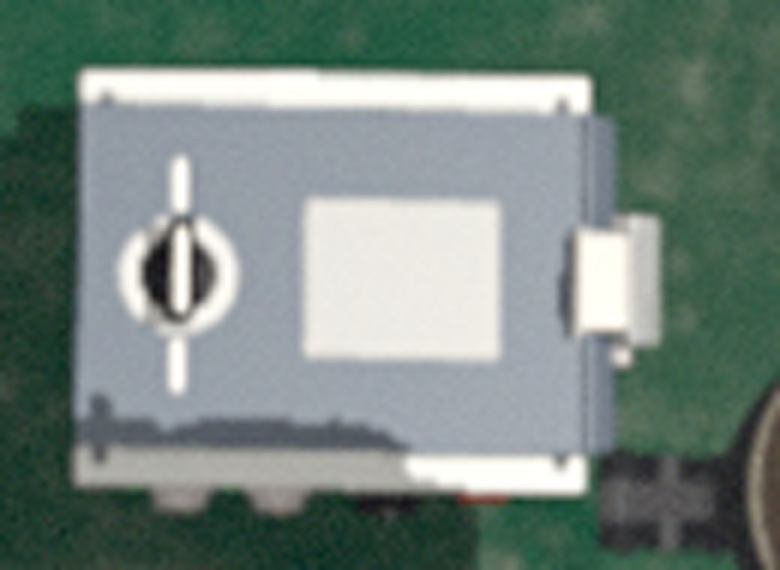

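The top view (e.png) shows the wing's white line in line with both marks at about (179,270), and the hook over the rim at (600,280). The scene view (f.png) shows the closed fingers on the cover at about (370,450), with the stud side flush. The force rose sharply to a steady 22 N at the stop, so I'm handing it in.

Run:
```python
from r import *
st('before'); print(ticket.sign_off())
```

```text
before 20.41 [ 0.4358 -0.076   0.0632] F [-4.9  2.2 21.6] w 0.0001 10.9
the job is handed in; nothing more can be done
None
```

I snapped the clip on, turned the stud into line (about 1° off the marks) and handed the job in at 20.4 s while holding the stud side flush with about 22 N; I never moved near the gauge, stopwatch or bush, and no verdict was returned.

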